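Fit the drill plate over the index pin and hold it down

TASK

Pick up the drill plate by its lug and fit it into the channel of the drill jig, bushes over the flat bar. The jig's index pin, which stands in one of four holes in the channel floor, is hidden once the plate is above it, so slide the plate along the channel until its dowel hole drops over the pin, then press it down flat on the channel floor against the spring lifters. Finish still gripping the lug and holding the plate down, so that I can do up the side screws.

Things in the scene. Friction and masses are not known exactly. Their poses are not given: they have to be found in the camera images.
- drill_plate: Loose drill plate of bare grey metal, 110 x 84 x 18 mm, 0.36 to 0.54 kg, lying face up on the bench. Origin: centre of its underside; x along its 110 mm length, y across its width, z up. Two bronze drill bushes (21 mm wide, 5 mm high) stand on its top at x = -34 and +34, y = +18.5 mm: its bush side.
- lug_grip (a point): Point on the plate's dark steel gripping lug, 46 mm above the plate's underside over its middle (axes as the plate's). The lug is a flat 10 mm thick (along x), 46 mm wide (along y; top corners rounded off), its top 65 mm above the underside; its 24 x 52 mm foot ends 23 mm above the underside.
- dowel_hole (a point): Mouth of the plate's only dowel hole, in its underside at x = 0, y = -18 mm (axes as the plate's); blind, 12 mm wide, 14 mm deep.
- jig_base: Dark steel drill jig fixed to the bench, 184 mm long (x), 112 mm wide (y). Origin: centre of its underside. Its channel runs along x, open at both ends, 87 mm between two bright rails (1.5 mm play each side of the plate, 3 mm lead-in bevels). Floor 20 mm, rail tops 40 mm above the origin. A flat bar lies flush in the floor at y = +18.5 mm, sticking out at the +x end: the plate's x, y point the jig's way.
- index_row (a point): Middle of the row of four index holes, at floor level, at x = 0, y = -18 mm of the jig (axes as the jig's). Holes at x = -22.5, -7.5, +7.5, +22.5 mm. The index pin stands in one of them, another each time: 10 mm thick, bullet nose, top 13 mm above the floor; flush plugs in the others. Off the pin, a plate set between the rails rides on its nose, underside 13 mm above the floor.
- channel_floor (a point): Middle of the channel floor (axes as the jig's). Four spring lifters, 8 mm wide, at x = -22 and +22, y = -35 and +36.5 mm stand 5 mm proud of it: dropped on the pin, the plate rests on them, underside 5 mm above the floor. Pressing them level takes about 14 N, of which its weight gives 4 to 5 N; let go, they lift it 5 mm again. Seated, its underside is at this point's height.
Things that resemble listed ones, but are neither listed nor needed, are in the scene too. What is shaped like the drill_plate but red or turquoise is not meant.

How it is judged:
By the outcome, as a careful person would: the job done as asked, in the order asked, and still so for the second after the job is handed in, while the arm keeps its last pose, push and grip.
It also fails if it takes over 58 s, if anything falls off the work surface, if the arm or the gripper's body presses on something with over 40 N, if the wrist force passes 120 N, or if a joint passes its speed limit or range.

ROBOT

A 6-joint arm with a two-finger parallel gripper is mounted at the origin on a cart in front of the work surface, level with it; the furniture and walls round the work are solid. World frame = base frame: x ahead of the robot, y to its left, z up, the work surface at z = 0. Lengths are in m, angles in rad, forces in N, time in s.
With the tool pointing down it reaches from about 0.3 to 0.875 m from the base axis. Payload 6.4 kg.
Tool frame: the origin (TCP) lies midway between the tips of the shut fingers; the grasp point (between the pads) lies 19 mm behind it; x points along the fingers, y is the direction in which the jaws open and shut, and the axes are right-handed (so a half turn about x gives the same grasp; the last joint's range is limited). The gripper opens to 85 mm and grips with 20 to 120 N. Pads are 22 mm wide; open, the fingers measure 114 mm over their backs; the gripper's body (76 mm by 85 mm) begins 54 mm behind the grasp point. The pads swing forward as they close: fully open they stand 13 mm farther back than shut.
Start: joints at [-1.426, 0.181, 1.607, -0, 1.354, -0.206], TCP at [0.198, -0.54, 0.231] pointing down, gripper open.
Joint ranges: [-2.99, 2.99], [-0.89, 2.07], [0.3, 2.58], [-1.14, 4.28], [0, 2.63], [-3.12, 3.12]. Speed limits (rad/s): [2.57, 2.57, 3.01, 3.14, 3.14, 3.14].

INTERFACE

Orientations are given as a unit quaternion [w, x, y, z].
In Python, from bench import ctrl gives the robot as it stands.
- The arm moves only by the tool servo_tool, never from a script. Its argument "targets" is a list of rows, each a list of 7 numbers: the turn, a rotation vector about the tool's x, y, z in rad, then the shift along the tool's x, y, z in mm, then the opening, from -1 (shut) to 1 (fully open). A call has exactly 8 rows; each row is the pose to reach, as a shift and turn from the pose measured when the call began, along the tool's axes at that moment; what a row does not reach only later rows make up. A row lasts 1/8 s, in which the tool goes at most 62.5 mm and 10.7 degrees, less where a joint would pass 70% of its speed; a pose out of reach is approached as far as the arm can. A call with a gripper value outside its range is refused whole. The fingers move at their own pace and stop on an object; the grip force is fixed at half the most. Time passes only in rows, so rows that repeat a pose let the fingers close, or fill a call up. It gives the time, the measured TCP pose, the force and the opening at its end, in the units of the state.
- ctrl.get_obs(): the state, without advancing time (a new reading comes with each control period).
- ctrl.camera(name): name is "side" or "top"; returns a dict with "pixels" (420x560x3 uint8, blue, green, red), "intrinsics" (3x3 intrinsics, pixels), "R" (3x3) and "t" (3): a world point X has camera coordinates R X + t. Camera axes: x right, y down, z forward; pixel columns grow to the right and rows downward; lengths in m; the calibration is good to about 2 mm. A picture is of the moment at which its call begins. There is no depth.
- ctrl.hand_in(): hands the job in, once; it reports no verdict.
The state is a dict: "time_s": time; "q": joint angles; "dq": joint speeds; "joint_efforts": joint torques, N m; "eef_pos": TCP position; "eef_rot": TCP orientation; "wrist_force": force on the tool from outside, world axes, zero at the start; "torque": the same for the moment, N m; "opening": opening from 0.0 (shut) to 1.0 (fully open).
Only numpy, scipy, OpenCV 4.12 (cv2) and the standard library are available. Lean on these libraries where they do the work, as an engineer would, in place of code of your own. Each camera call takes 0.05 s, during which the arm holds its last target.

## Working session

There is one attempt and no reset: what is moved stays moved. The work goes in short steps, Python scripts to look and compute and a tool call to move; the robot and the scene stay as the last step left them, time stands still between calls to the robot, and variables do not carry over. Pictures are saved under pics/ and viewed, and the job is handed in when it is done.

Besides the shell and the picture viewer there is one more tool, called after "Emit:" by a JSON object that holds its "method" and its "body", one argument or row to a line. servo_tool: Moves the arm, as the interface text tells. Its arguments: {"type":"object","properties":{"targets":{"type":"array","items":{"type":"array","items":{"type":"number"}}}},"required":["targets"]}

```bash
ls; mkdir -p pics; python3 - <<'E'
from bench import ctrl
import cv2,numpy as np
o=ctrl.get_obs();print(o)
for n in("side","top"):
    c=ctrl.camera(n);cv2.imwrite(f"pics/{n}0.png",c["pixels"]);print(n,c["intrinsics"],c["R"],c["t"], -c["R"].T@c["t"])
E
```

```text
pics
{'time_s': 0.0, 'q': array([-1.42633564e+00,  1.81555623e-01,  1.60797677e+00,  2.51948908e-05,
        1.35379298e+00, -2.06309472e-01]), 'dq': array([ 0.00121192, -0.00027188,  0.00015646, -0.00030226,  0.00100237,
       -0.0003448 ]), 'joint_efforts': array([-6.01537704e-04, -4.44875515e+01, -3.51330221e+01, -4.00653526e-04,
        9.15121171e-03, -4.11215893e-06]), 'eef_pos': array([ 0.19752245, -0.53944025,  0.23039105]), 'eef_rot': array([ 0.12276718,  0.69628706,  0.12399127, -0.69623179]), 'wrist_force': array([-0.54934161, -0.30456727,  0.49647634]), 'torque': array([-0.05584994,  0.02028941,  0.01956737]), 'opening': 0.9997591438244897}
side [[501.62843392   0.         279.68255467]
 [  0.         501.62843392 210.59639044]
 [  0.           0.           1.        ]] [[-0.99791757 -0.06261281 -0.01549704]
 [-0.02857204  0.64449219 -0.76407686]
 [ 0.05782872 -0.76204295 -0.64493906]] [ 0.50328885 -0.14166341  1.47356978] [0.41297851 1.24573675 0.84992045]
top [[403.67965654   0.         283.95891648]
 [  0.         403.67965654 211.00374735]
 [  0.           0.           1.        ]] [[ 0.00696717 -0.99968682 -0.02403561]
 [-0.9966505  -0.00498344 -0.08162693]
 [ 0.08148159  0.02452381 -0.99637309]] [0.31608586 0.45890726 1.08363885] [0.36687131 0.29169885 1.1247651 ]
```

View pics/side0.png

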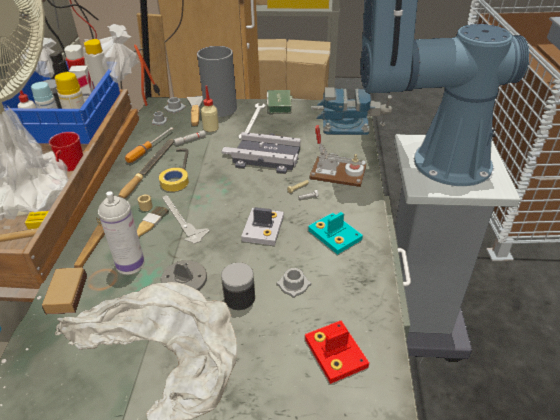

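View pics/top0.png

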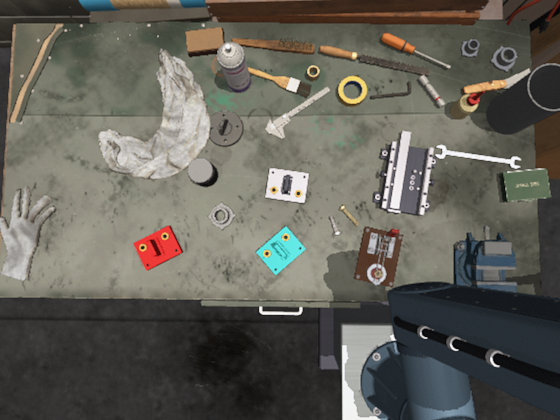

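The grey drill plate is at top (288,186) and side (263,225). Things that could be mistaken for it: turquoise plate at top (281,250), red plate at top (158,247), and a round dark flange with a lug at top (226,127). The jig is at top (406,174) and side (262,152); the brown fixture at top (378,256) is not the jig. Next I check the choice in close crops.

```bash
python3 - <<'E'
import cv2,numpy as np
s=cv2.imread("pics/side0.png");t=cv2.imread("pics/top0.png")
def crop(im,x,y,w,h,k):
    return cv2.resize(im[y:y+h,x:x+w],None,fx=k,fy=k,interpolation=cv2.INTER_CUBIC)
a=np.hstack([crop(t,255,155,66,60,6),crop(s,232,198,66,60,6)]);cv2.imwrite("pics/plate_c.png",a)
b=np.hstack([crop(t,365,120,80,110,5),crop(s,215,120,80,110,5)]);cv2.imwrite("pics/jig_c.png",b)
E
```

```text
(no output)
```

View pics/plate_c.png

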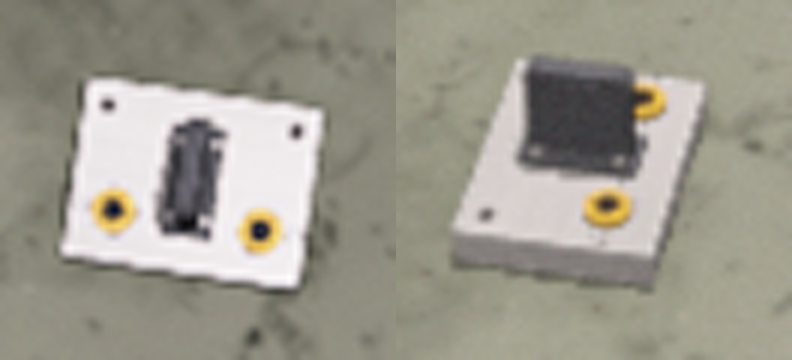

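View pics/jig_c.png

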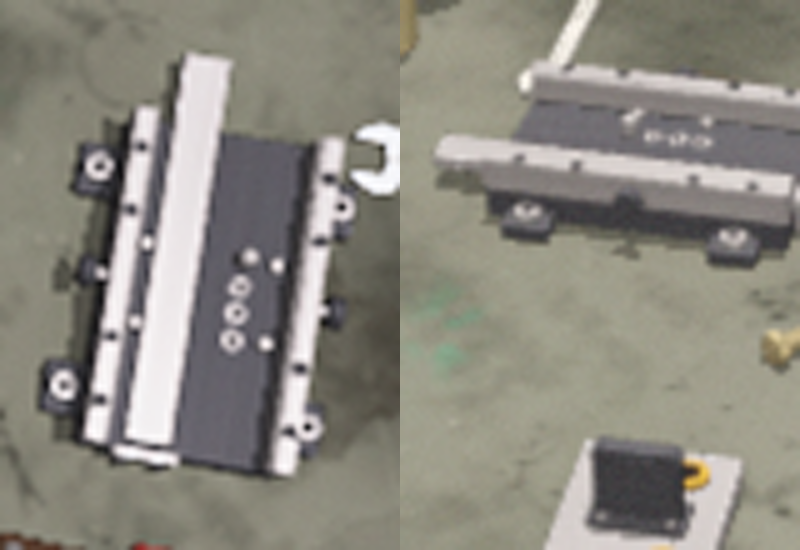

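```bash
python3 - <<'E'
import cv2,numpy as np
s=cv2.imread("pics/side0.png");t=cv2.imread("pics/top0.png")
def crop(im,x,y,w,h,k):
    return cv2.resize(im[y:y+h,x:x+w],None,fx=k,fy=k,interpolation=cv2.INTER_CUBIC)
cv2.imwrite("pics/jig_s.png",crop(s,220,128,85,46,9))
cv2.imwrite("pics/jig_t.png",crop(t,375,125,66,98,6))
E
```

```text
(no output)
```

View pics/jig_s.png

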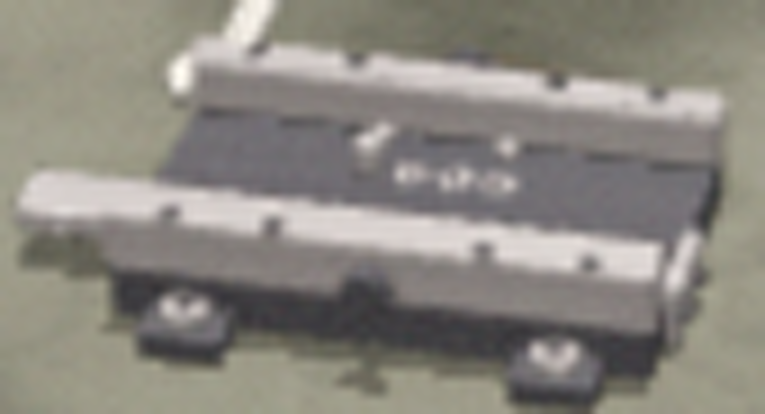

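View pics/jig_t.png

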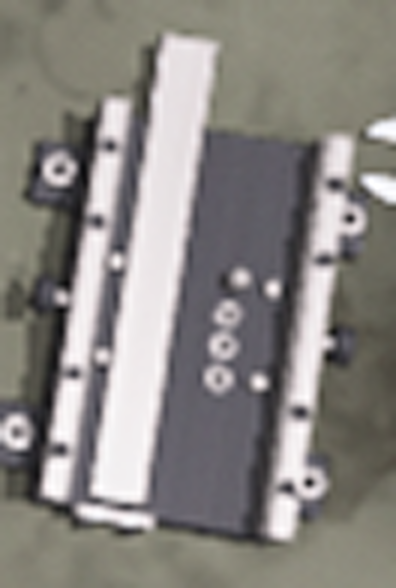

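```bash
cat > fit.py <<'E'
import cv2,numpy as np
from scipy.optimize import least_squares
from scipy.spatial.transform import Rotation as Ro
cams={'side':(np.array([[501.62843392,0,279.68255467],[0,501.62843392,210.59639044],[0,0,1]]),np.array([[-0.99791757,-0.06261281,-0.01549704],[-0.02857204,0.64449219,-0.76407686],[0.05782872,-0.76204295,-0.64493906]]),np.array([0.50328885,-0.14166341,1.47356978])),
'top':(np.array([[403.67965654,0,283.95891648],[0,403.67965654,211.00374735],[0,0,1]]),np.array([[0.00696717,-0.99968682,-0.02403561],[-0.9966505,-0.00498344,-0.08162693],[0.08148159,0.02452381,-0.99637309]]),np.array([0.31608586,0.45890726,1.08363885]))}
def proj(n,X):
    K,R,t=cams[n];c=(X@R.T+t)@K.T;return c[:,:2]/c[:,2:]
def world(p,m): # p x y z yaw ; m mm
    return Ro.from_euler('z',p[3]).apply(np.array(m,float)/1000)+p[:3]
def px(n,u,v,x0,y0,k): return (n,(u+.5)/k-.5+x0,(v+.5)/k-.5+y0)
def fit(obs,p0,fz=None):
    def r(p):
        if fz is not None:p=np.r_[p[:2],fz,p[2]]
        return np.concatenate([proj(o[0][0],world(p,[o[1]]))[0]-o[0][1:] for o in obs])
    s=least_squares(r,p0 if fz is None else [p0[0],p0[1],p0[3]],loss='soft_l1',f_scale=.5)
    return s.x,r(s.x).reshape(-1,2)
E
python3 - <<'E'
from fit import *
T=lambda u,v:px('top',u,v,375,125,6); S=lambda u,v:px('side',u,v,220,128,9)
J=[(T(229,315),(7.5,-18,20)),(T(223,346),(-7.5,-18,20)),(T(217,378),(-22.5,-18,20)),(T(272,289),(22,-35,25)),(T(260,382),(-22,-35,25)),(T(116,261),(22,36.5,25)),(T(103,356),(-22,36.5,25)),
(T(354,135),(92,-56,40)),(T(107,97),(92,56,40)),(T(40,498),(-92,56,40)),(T(294,540),(-92,-56,40)),
(S(410,177),(7.5,-18,20)),(S(455,181),(-7.5,-18,20)),(S(500,183),(-22.5,-18,20)),(S(507,146),(-22,-35,25)),(S(200,40),(92,-56,40)),(S(722,95),(-92,-56,40)),(T(241,277),(22.5,-18,33))]
np.set_printoptions(precision=4,suppress=True)
def both(J,p0):
    for sub in(J,[j for j in J if j[0][0]=='top'],[j for j in J if j[0][0]=='side']):
        for fz in (None,0.):
            if fz is None and sub is not J: continue
            x,r=fit(sub,p0,fz);print(x,r.std());
            if sub is J: print(r.round(1).tolist())
both(J,[.4,0,0,0])
T=lambda u,v:px('top',u,v,255,155,6); S=lambda u,v:px('side',u-396,v,232,198,6)
P=[(T(88,78),(55,-42,18)),(T(322,110),(-55,-42,18)),(T(298,290),(-55,42,18)),(T(62,255),(55,42,18)),(T(113,210),(34,18.5,23)),(T(260,231),(-34,18.5,23)),
(S(525,60),(-55,-42,18)),(S(705,85),(-55,42,18)),(S(455,235),(55,-42,18)),(S(655,262),(55,42,18)),(S(607,206),(34,18.5,23)),
(S(530,56),(-5,-23,65)),(S(634,66),(-5,23,65))]
both(P,[.4,.3,0,1.6])
E
```

```text
[ 0.548  -0.0151 -0.0022 -0.171 ] 0.4024288135038961
[[-0.2, 0.1], [-0.0, 0.3], [0.1, 0.3], [0.2, 0.1], [-0.3, 0.3], [0.2, 0.3], [-0.1, 0.1], [-0.1, 1.0], [-0.0, 0.4], [0.4, -0.2], [-0.4, 0.1], [-0.6, -0.3], [-0.8, -0.2], [-1.0, 0.1], [-0.6, -0.2], [-0.8, -0.3], [-0.5, 0.2], [0.1, 0.3]]
[ 0.5477 -0.0143 -0.1726] 0.41696742126178044
[[-0.3, 0.1], [-0.1, 0.3], [0.1, 0.3], [0.1, 0.1], [-0.3, 0.3], [0.1, 0.2], [-0.3, 0.1], [-0.1, 0.9], [-0.1, 0.3], [0.2, -0.2], [-0.5, 0.1], [-0.6, -0.8], [-0.8, -0.7], [-0.9, -0.3], [-0.6, -0.6], [-0.8, -0.8], [-0.4, -0.2], [0.0, 0.3]]
[ 0.5483 -0.0146 -0.1677] 0.21259724740891173
[ 0.5451 -0.011  -0.1602] 0.1852661951519769
[ 0.5281  0.3121 -0.0025  1.4375] 0.5788862254855676
[[-0.1, 0.6], [0.1, 0.6], [-0.0, 0.4], [-0.1, 0.8], [0.0, 0.7], [-0.0, 0.6], [-1.9, 0.3], [-0.1, -0.2], [-0.9, -0.4], [-0.5, -0.7], [-0.2, 0.2], [-1.0, -0.0], [-0.0, 0.4]]
[0.5279 0.3129 1.4389] 0.6103544922183451
[[-0.5, 0.5], [-0.2, 0.4], [-0.3, 0.4], [-0.4, 0.8], [-0.3, 0.7], [-0.3, 0.5], [-1.9, -0.3], [-0.1, -0.8], [-0.9, -0.9], [-0.4, -1.2], [-0.1, -0.4], [-1.0, -0.6], [0.0, -0.2]]
[0.5294 0.312  1.434 ] 0.10132085367982181
[0.5261 0.3151 1.4282] 0.48217224185412494
```

```bash
cat > rel.py <<'E'
from bench import ctrl
import numpy as np
from scipy.spatial.transform import Rotation as Ro
np.set_printoptions(precision=4,suppress=True)
def rel(pos,head,verb=True):
    """tool shift (mm)/turn (rotvec) to reach TCP pos with tool x down and tool y at world heading head"""
    o=ctrl.get_obs();q=o['eef_rot'];R=Ro.from_quat([q[1],q[2],q[3],q[0]])
    y=np.array([np.cos(head),np.sin(head),0]);x=np.array([0,0,-1.]);z=np.cross(x,y)
    G=Ro.from_matrix(np.array([x,y,z]).T)
    M=R.as_matrix()
    print('t',o['time_s'],'pos',o['eef_pos'],'yhead',np.arctan2(M[1,1],M[0,1]),'xax',M[:,0],'q',o['q'],'F',o['wrist_force'],'op',o['opening'])
    print('turn',(R.inv()*G).as_rotvec(),'shift mm',R.inv().apply(np.array(pos)-o['eef_pos'])*1000)
E
python3 - <<'E'
from rel import *
for h in(1.435,1.435-np.pi): rel([.528,.313,.13],h)
E
```

```text
t 0.1 pos [ 0.1976 -0.5395  0.2305] yhead -1.2200199228765076 xax [-0.0002  0.0015 -1.    ] q [-1.4263  0.1815  1.6079  0.      1.3538 -0.2063] F [ 0.3223 -0.8894  0.8219] op 0.9996473652994726
turn [-2.655  -0.0021  0.0001] shift mm [ 101.7228 -686.8783 -603.2287]
t 0.1 pos [ 0.1976 -0.5395  0.2305] yhead -1.2200199228765076 xax [-0.0002  0.0015 -1.    ] q [-1.4263  0.1815  1.6079  0.      1.3538 -0.2063] F [ 0.3223 -0.8894  0.8219] op 0.9996473652994726
turn [0.4866 0.0001 0.0016] shift mm [ 101.7228 -686.8783 -603.2287]
```

Emit:
{"method": "servo_tool", "body": {
  "targets": [
    [-0.16, 0, 0, -12, -40, -35, 1],
    [-0.33, 0, 0, -24, -83, -73, 1],
    [-0.5, 0, 0, -36, -126, -111, 1],
    [-0.67, 0, 0, -40, -169, -149, 1],
    [-0.84, 0, 0, -40, -212, -187, 1],
    [-1.01, 0, 0, -40, -255, -224, 1],
    [-1.18, 0, 0, -40, -298, -262, 1],
    [-1.35, 0, 0, -40, -342, -300, 1]
  ]
}}

```text
time_s: 1.1
eef_pos: [0.3619, -0.1135, 0.2711]
eef_rot: [0.532, 0.466, 0.533, -0.465]
wrist_force: [1.0, -0.6, -0.2]
opening: 0.996
```

```bash
python3 - <<'E'
from rel import *
rel([.528,.313,.13],1.435)
E
```

```text
t 1.1 pos [ 0.3619 -0.1135  0.2711] yhead 0.1349565901241573 xax [ 0.0003  0.0013 -1.    ] q [-0.6207 -0.331   2.0046  0.0012  1.4685 -0.7558] F [ 0.9516 -0.6359 -0.1771] op 0.99590225246531
turn [-1.3    -0.0008 -0.0012] shift mm [ 141.6792  221.8668 -400.096 ]
```

Emit:
{"method": "servo_tool", "body": {
  "targets": [
    [-0.16, 0, 0, 10, 27, -50, 1],
    [-0.33, 0, 0, 25, 55, -100, 1],
    [-0.5, 0, 0, 45, 83, -150, 1],
    [-0.67, 0, 0, 65, 111, -200, 1],
    [-0.84, 0, 0, 85, 139, -250, 1],
    [-1.01, 0, 0, 105, 167, -300, 1],
    [-1.18, 0, 0, 125, 195, -350, 1],
    [-1.3, 0, 0, 141, 222, -400, 1]
  ]
}}

```text
time_s: 2.1
eef_pos: [0.5281, 0.3147, 0.1291]
eef_rot: [0.705, 0.047, 0.706, -0.046]
wrist_force: [0.5, -0.1, 0.8]
opening: 1.004
```

```bash
python3 - <<'E'
from rel import *
import cv2
rel([.528,.313,.028],1.435)
ims=[]
for n,(x,y,w,h) in {'top':(240,140,90,90),'side':(215,160,90,90)}.items():
    c=ctrl.camera(n)['pixels'];cv2.imwrite(f'pics/{n}1.png',c)
    ims.append(cv2.resize(c[y:y+h,x:x+w],None,fx=4.4,fy=4.4,interpolation=2))
cv2.imwrite('pics/pre.png',np.hstack(ims))
E
```

```text
t 2.1 pos [0.5281 0.3147 0.1291] yhead 1.43968945788755 xax [-0.001   0.0007 -1.    ] q [ 0.344   0.3723  1.5859  0.0011  1.1841 -1.0961] F [ 0.5368 -0.0643  0.8257] op 1.0040937946580735
turn [ 0.0047 -0.0011 -0.0006] shift mm [101.1328  -1.7016   0.2715]
```

View pics/pre.png

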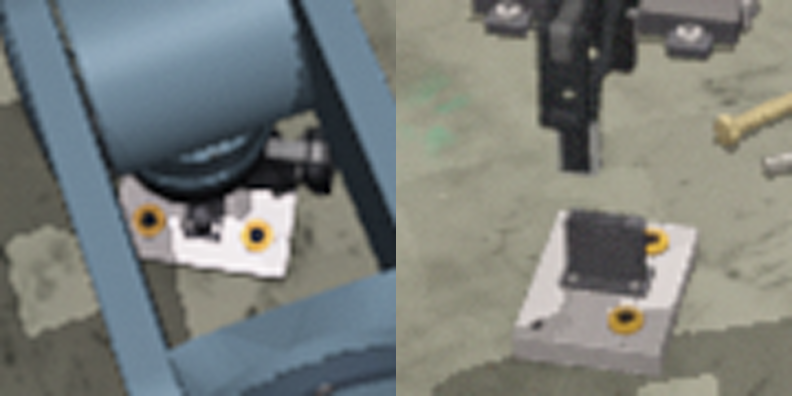

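```bash
python3 - <<'E'
from fit import *
h=1.44
for d in(.0425,.05,.057):
    print(d,proj('side',np.array([[.5281+d*np.cos(h),.3147+d*np.sin(h),z] for z in(.129,.142)])))
for p in([.528,.313,.065],[.5261,.3151,.065]):
    print(proj('side',np.array([p])))
E
```

```text
0.0425 [[256.2949544  199.46751816]
 [256.03451153 195.01850572]]
0.05 [[255.54789181 201.50263141]
 [255.280645   197.04666418]]
0.057 [[254.84399077 203.42016599]
 [254.57028339 198.95777958]]
[[261.5563397  208.67443254]]
[[262.25534621 209.24963136]]
```

Emit:
{"method": "servo_tool", "body": {
  "targets": [
    [0, 0, 0, 18, -1, 0.7, 1],
    [0, 0, 0, 38, -2, 1.3, 1],
    [0, 0, 0, 58, -2, 1.3, 1],
    [0, 0, 0, 75, -2, 1.3, 1],
    [0, 0, 0, 90, -2, 1.3, 1],
    [0, 0, 0, 100, -2, 1.3, 1],
    [0, 0, 0, 101, -2, 1.3, 1],
    [0, 0, 0, 101, -2, 1.3, 1]
  ]
}}

```text
time_s: 3.2
eef_pos: [0.5279, 0.3149, 0.026]
eef_rot: [0.704, 0.046, 0.707, -0.045]
wrist_force: [0.0, 0.7, -0.4]
opening: 1.0
```

Emit:
{"method": "servo_tool", "body": {
  "targets": [
    [0, 0, 0, 0, 0, 0, -1],
    [0, 0, 0, 0, 0, 0, -1],
    [0, 0, 0, 0, 0, 0, -1],
    [0, 0, 0, 0, 0, 0, -1],
    [0, 0, 0, 0, 0, 0, -1],
    [0, 0, 0, 0, 0, 0, -1],
    [0, 0, 0, 0, 0, 0, -1],
    [0, 0, 0, 0, 0, 0, -1]
  ]
}}

```text
time_s: 4.2
eef_pos: [0.5282, 0.3148, 0.0263]
eef_rot: [0.704, 0.046, 0.707, -0.045]
wrist_force: [1.0, -2.0, 3.9]
opening: 0.107
```

```bash
python3 - <<'E'
from rel import *
import cv2
rel([.528,.313,.028],1.435)
ims=[]
for n,(x,y,w,h) in {'top':(240,140,90,90),'side':(215,180,90,90)}.items():
    c=ctrl.camera(n)['pixels'];cv2.imwrite(f'pics/{n}2.png',c)
    ims.append(cv2.resize(c[y:y+h,x:x+w],None,fx=4.4,fy=4.4,interpolation=2))
cv2.imwrite('pics/grip.png',np.hstack(ims))
E
```

```text
t 4.2 pos [0.5282 0.3148 0.0263] yhead 1.4413099071765867 xax [-0.0034  0.0012 -1.    ] q [ 0.3435  0.5173  1.6221  0.0026  1.0049 -1.0993] F [ 1.0175 -1.9532  3.8644] op 0.10721508540514797
turn [ 0.0063 -0.0035 -0.0007] shift mm [-1.7314 -1.7779  0.0419]
```

View pics/grip.png

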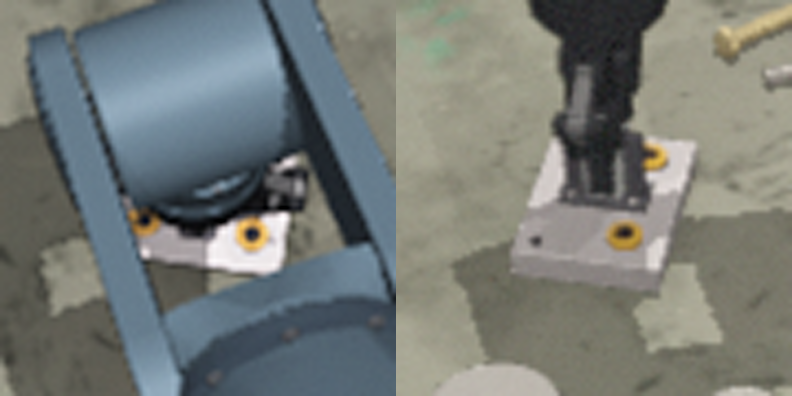

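Emit:
{"method": "servo_tool", "body": {
  "targets": [
    [0, 0, 0, -10, 0, 0, -1],
    [0, 0, 0, -25, 0, 0, -1],
    [0, 0, 0, -45, 0, 0, -1],
    [0, 0, 0, -65, 0, 0, -1],
    [0, 0, 0, -85, 0, 0, -1],
    [0, 0, 0, -100, 0, 0, -1],
    [0, 0, 0, -104, 0, 0, -1],
    [0, 0, 0, -104, 0, 0, -1]
  ]
}}

```text
time_s: 5.3
eef_pos: [0.5284, 0.3146, 0.1303]
eef_rot: [0.704, 0.046, 0.707, -0.045]
wrist_force: [0.5, -0.0, -2.6]
opening: 0.112
```

```bash
python3 - <<'E'
from rel import *
import cv2
rel([.5564,-.0147,.13],-.168)
c=ctrl.camera('side')['pixels'];cv2.imwrite(f'pics/side3.png',c)
cv2.imwrite('pics/lift.png',cv2.resize(c[110:260,190:330],None,fx=4,fy=4,interpolation=2))
E
```

```text
t 5.3 pos [0.5284 0.3146 0.1303] yhead 1.4413418096529138 xax [-0.0035  0.0011 -1.    ] q [ 0.3432  0.3727  1.5828  0.0024  1.1889 -1.0991] F [ 0.495  -0.0049 -2.5731] op 0.11209612592330394
turn [ 1.6093 -0.0033  0.0024] shift mm [  -0.2199 -322.9707   70.2969]
```

View pics/lift.png

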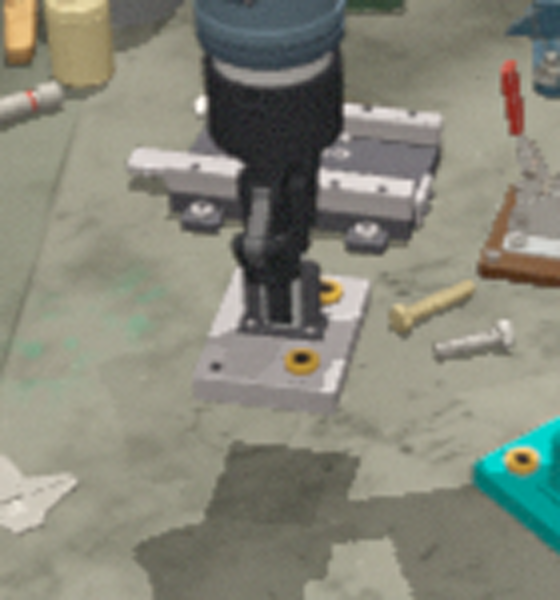

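Emit:
{"method": "servo_tool", "body": {
  "targets": [
    [0.1, 0, 0, -3, -20, 5, -1],
    [0.25, 0, 0, -3, -55, 12, -1],
    [0.42, 0, 0, -3, -95, 20, -1],
    [0.59, 0, 0, -3, -135, 29, -1],
    [0.76, 0, 0, -3, -175, 38, -1],
    [0.93, 0, 0, -3, -215, 47, -1],
    [1.1, 0, 0, -3, -255, 56, -1],
    [1.27, 0, 0, -3, -290, 63, -1]
  ]
}}

```text
time_s: 6.35
eef_pos: [0.5525, 0.0173, 0.1313]
eef_rot: [0.538, 0.456, 0.541, -0.458]
wrist_force: [0.3, 0.6, -4.0]
opening: 0.108
```

```bash
python3 - <<'E'
from rel import *
rel([.5564,-.0147,.11],-.168)
E
```

```text
t 6.35 pos [0.5525 0.0173 0.1313] yhead 0.165123647758975 xax [-0.0061  0.001  -1.    ] q [-0.1833  0.2473  1.744  -0.0001  1.1565 -0.3484] F [ 0.2518  0.6488 -4.0168] op 0.10832036744859169
turn [ 0.3331 -0.001   0.0061] shift mm [21.2502 -1.3015 32.2724]
```

Emit:
{"method": "servo_tool", "body": {
  "targets": [
    [0.12, 0, 0.002, 4, 0, 10, -1],
    [0.24, 0, 0.004, 10, -1, 22, -1],
    [0.333, 0, 0.006, 16, -1.3, 31, -1],
    [0.333, 0, 0.006, 21, -1.3, 32.3, -1],
    [0.333, 0, 0.006, 21, -1.3, 32.3, -1],
    [0.333, 0, 0.006, 21, -1.3, 32.3, -1],
    [0.333, 0, 0.006, 21, -1.3, 32.3, -1],
    [0.333, 0, 0.006, 21, -1.3, 32.3, -1]
  ]
}}

```text
time_s: 7.35
eef_pos: [0.5565, -0.0145, 0.1105]
eef_rot: [0.456, 0.54, 0.457, -0.54]
wrist_force: [0.2, 0.3, -4.5]
opening: 0.11
```

```bash
python3 - <<'E'
from rel import *
import cv2
rel([.5564,-.0147,.091],-.168)
ims=[]
for n,(x,y,w,h) in {'top':(355,110,100,120),'side':(205,80,100,120)}.items():
    c=ctrl.camera(n)['pixels'];cv2.imwrite(f'pics/{n}4.png',c)
    ims.append(cv2.resize(c[y:y+h,x:x+w],None,fx=4,fy=4,interpolation=2))
cv2.imwrite('pics/hover.png',np.hstack(ims))
E
```

```text
t 7.35 pos [ 0.5565 -0.0145  0.1105] yhead -0.1672634240675714 xax [ 0.0002  0.0009 -1.    ] q [-0.2399  0.2799  1.7512  0.001   1.1104 -0.0731] F [ 0.2122  0.3156 -4.4528] op 0.11002034269337702
turn [ 0.0007 -0.0009 -0.    ] shift mm [19.4534 -0.0673  0.1944]
```

View pics/hover.png

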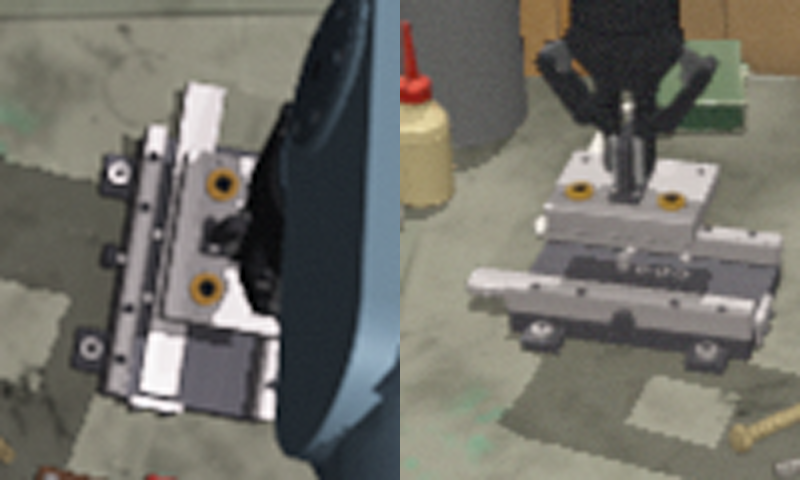

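```bash
python3 - <<'E'
import cv2,numpy as np
s=cv2.imread("pics/side4.png");t=cv2.imread("pics/top4.png")
def crop(im,x,y,w,h,k):
    return cv2.resize(im[y:y+h,x:x+w],None,fx=k,fy=k,interpolation=cv2.INTER_CUBIC)
cv2.imwrite("pics/h4.png",np.hstack([crop(t,390,140,40,60,9),crop(s,238,112,48,60,9)]))
E
```

```text
(no output)
```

View pics/h4.png

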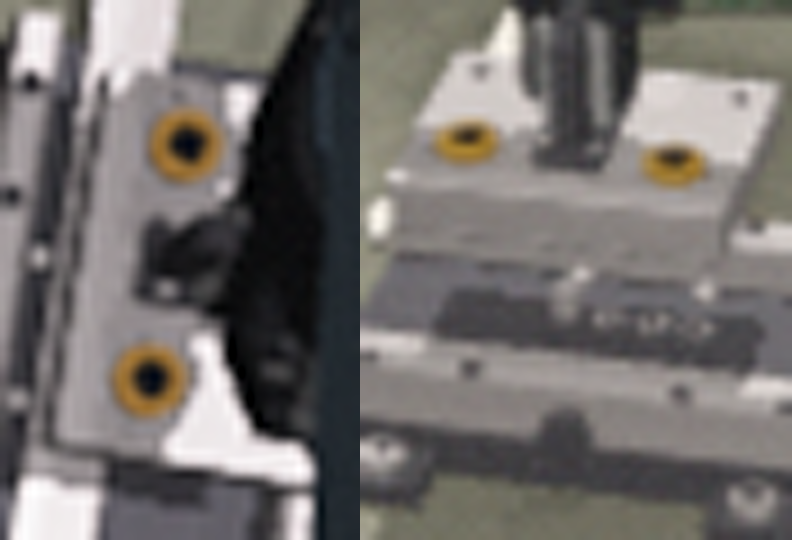

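```bash
python3 - <<'E'
from fit import *
np.set_printoptions(precision=4,suppress=True)
T=lambda u,v:px('top',u,v,390,140,9); S=lambda u,v:px('side',u-360,v,238,112,9)
A=[(T(187,145),(34,18.5,23)),(T(151,378),(-34,18.5,23))]
B=[(S(466,138),(34,18.5,23)),(S(673,159),(-34,18.5,23)),(S(390,178),(55,42,18)),(S(725,218),(-55,42,18)),(S(778,85),(-55,-42,18)),(S(455,55),(55,-42,18))]
p0=[.55,-.01,.084,-.17]
print(fit(A+B,p0))
jt=np.array([.5483,-.0146,-.1677]);js=np.array([.5451,-.011,-.1602])
for O,j in((A,jt),(B,js)):
    x,r=fit(O,p0,.0842);d=x[:2]-j[:2];c,s=np.cos(-.168),np.sin(-.168)
    print(x,r.round(1).tolist(),'in jig',c*d[0]+s*d[1],-s*d[0]+c*d[1])
E
```

```text
(array([ 0.5541, -0.0165,  0.0818, -0.1615]), array([[-0.0573,  0.9976],
       [ 0.0844,  1.2316],
       [-0.0659, -0.094 ],
       [-0.0835, -0.0001],
       [-0.814 ,  0.415 ],
       [-0.5135,  0.0161],
       [ 0.0333, -0.0809],
       [-0.1193, -0.4277]]))
[ 0.5564 -0.0159 -0.168 ] [[0.0, -0.1], [-0.0, 0.1]] in jig 0.008185495897912306 9.990960313827155e-05
[ 0.553  -0.0124 -0.1539] [[0.1, -0.0], [0.2, -0.0], [-0.6, 0.6], [-0.1, 0.0], [0.2, -0.2], [-0.1, -0.4]] in jig 0.00802135332165888 -9.021200179649231e-05
```

Emit:
{"method": "servo_tool", "body": {
  "targets": [
    [0, 0, 0, 6, 0, 0, -1],
    [0, 0, 0, 15, 0, 0, -1],
    [0, 0, 0, 25, 0, 0, -1],
    [0, 0, 0, 34, 0, 0, -1],
    [0, 0, 0, 41, 0, 0, -1],
    [0, 0, 0, 46, 0, 0, -1],
    [0, 0, 0, 49, 0, 0, -1],
    [0, 0, 0, 49, 0, 0, -1]
  ]
}}

```text
time_s: 8.45
eef_pos: [0.5565, -0.0146, 0.0613]
eef_rot: [0.456, 0.54, 0.457, -0.54]
wrist_force: [0.4, -0.2, -3.7]
opening: 0.108
```

```bash
python3 - <<'E'
from rel import *
import cv2
rel([.5564,-.0147,.0613],-.168)
ims=[]
for n,(x,y,w,h) in {'top':(365,125,70,90),'side':(215,110,100,90)}.items():
    c=ctrl.camera(n)['pixels'];cv2.imwrite(f'pics/{n}5.png',c)
    ims.append(cv2.resize(c[y:y+h,x:x+w],None,fx=4.6,fy=4.6,interpolation=2))
cv2.imwrite('pics/in.png',np.hstack(ims))
E
```

```text
t 8.45 pos [ 0.5565 -0.0146  0.0613] yhead -0.16749413055550239 xax [ 0.0001  0.001  -1.    ] q [-0.2399  0.3545  1.7721  0.0011  1.0151 -0.073 ] F [ 0.3552 -0.1873 -3.7424] op 0.10792789123699033
turn [ 0.0005 -0.001   0.0001] shift mm [ 0.0414 -0.0557  0.1584]
```

View pics/in.png

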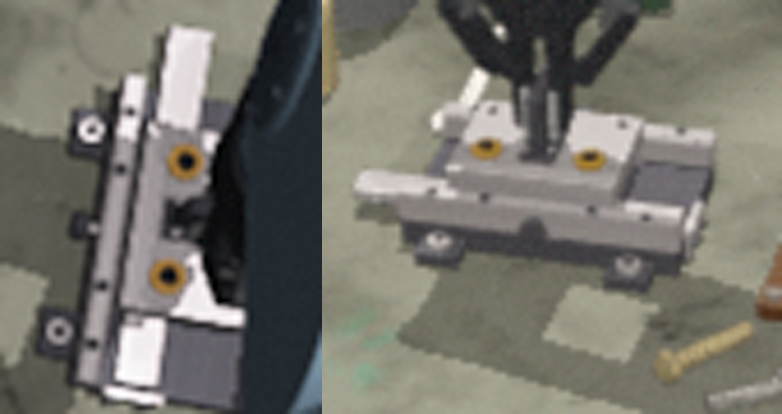

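Emit:
{"method": "servo_tool", "body": {
  "targets": [
    [0, 0, 0, 0.5, 0, 0, -1],
    [0, 0, 0, 1, 0, 0, -1],
    [0, 0, 0, 1.5, 0, 0, -1],
    [0, 0, 0, 2, 0, 0, -1],
    [0, 0, 0, 2.5, 0, 0, -1],
    [0, 0, 0, 3, 0, 0, -1],
    [0, 0, 0, 3, 0, 0, -1],
    [0, 0, 0, 3, 0, 0, -1]
  ]
}}

```text
time_s: 9.55
eef_pos: [0.5568, -0.0146, 0.0588]
eef_rot: [0.456, 0.54, 0.456, -0.54]
wrist_force: [-0.8, 0.1, -2.6]
opening: 0.111
```

Emit:
{"method": "servo_tool", "body": {
  "targets": [
    [0, 0, 0, 0.5, 2, 0, -1],
    [0, 0, 0, 1, 4, 0, -1],
    [0, 0, 0, 1, 6, 0, -1],
    [0, 0, 0, 1, 8, 0, -1],
    [0, 0, 0, 1, 10, 0, -1],
    [0, 0, 0, 1, 12, 0, -1],
    [0, 0, 0, 1, 13.5, 0, -1],
    [0, 0, 0, 1, 13.5, 0, -1]
  ]
}}

```text
time_s: 10.55
eef_pos: [0.5701, -0.0169, 0.0575]
eef_rot: [0.456, 0.54, 0.457, -0.54]
wrist_force: [-0.2, -0.1, -3.1]
opening: 0.109
```

```bash
python3 - <<'E'
from rel import *
c,s=np.cos(-.1677),np.sin(-.1677)
rel(np.array([.5483+22.5e-3*c-1.1e-3*s,-.0146+22.5e-3*s+1.1e-3*c,.0523]),-.168)
E
```

```text
t 10.55 pos [ 0.5701 -0.0169  0.0575] yhead -0.16749263972188036 xax [ 0.0005  0.0009 -1.    ] q [-0.2382  0.3859  1.7378  0.0011  1.0176 -0.0713] F [-0.1919 -0.132  -3.0511] op 0.10876038731619286
turn [ 0.0005 -0.0009 -0.0003] shift mm [5.1798 0.6588 0.2645]
```

Emit:
{"method": "servo_tool", "body": {
  "targets": [
    [0, 0, 0, 1, 0.6, 0.2, -1],
    [0, 0, 0, 2, 0.6, 0.2, -1],
    [0, 0, 0, 3, 0.6, 0.2, -1],
    [0, 0, 0, 4, 0.6, 0.2, -1],
    [0, 0, 0, 5, 0.6, 0.2, -1],
    [0, 0, 0, 6, 0.6, 0.2, -1],
    [0, 0, 0, 6, 0.6, 0.2, -1],
    [0, 0, 0, 6, 0.6, 0.2, -1]
  ]
}}

```text
time_s: 11.55
eef_pos: [0.5706, -0.0172, 0.0515]
eef_rot: [0.456, 0.54, 0.457, -0.54]
wrist_force: [-0.7, -0.2, -3.7]
opening: 0.106
```

Emit:
{"method": "servo_tool", "body": {
  "targets": [
    [0, 0, 0, 1, 0, 0, -1],
    [0, 0, 0, 2, 0, 0, -1],
    [0, 0, 0, 3, 0, 0, -1],
    [0, 0, 0, 4, 0, 0, -1],
    [0, 0, 0, 5, 0, 0, -1],
    [0, 0, 0, 6, 0, 0, -1],
    [0, 0, 0, 6, 0, 0, -1],
    [0, 0, 0, 6, 0, 0, -1]
  ]
}}

```text
time_s: 12.55
eef_pos: [0.5709, -0.0172, 0.0466]
eef_rot: [0.456, 0.54, 0.456, -0.54]
wrist_force: [-4.7, 0.9, 10.8]
opening: 0.109
```

Emit:
{"method": "servo_tool", "body": {
  "targets": [
    [0, 0, 0, 0.5, -0.2, 0, -1],
    [0, 0, 0, 1, -0.4, 0, -1],
    [0, 0, 0, 1.5, -0.4, 0, -1],
    [0, 0, 0, 2, -0.4, 0, -1],
    [0, 0, 0, 2.5, -0.4, 0, -1],
    [0, 0, 0, 3, -0.4, 0, -1],
    [0, 0, 0, 3, -0.4, 0, -1],
    [0, 0, 0, 3, -0.4, 0, -1]
  ]
}}

```text
time_s: 13.55
eef_pos: [0.5709, -0.0173, 0.0463]
eef_rot: [0.457, 0.54, 0.456, -0.54]
wrist_force: [-12.4, 1.5, 23.4]
opening: 0.109
```

```bash
python3 - <<'E'
from rel import *
import cv2
rel([.5706,-.0172,.0463],-.168)
ims=[]
for n,(x,y,w,h) in {'top':(365,125,70,90),'side':(215,110,100,90)}.items():
    c=ctrl.camera(n)['pixels'];cv2.imwrite(f'pics/{n}6.png',c)
    ims.append(cv2.resize(c[y:y+h,x:x+w],None,fx=4.6,fy=4.6,interpolation=2))
cv2.imwrite('pics/seat.png',np.hstack(ims))
print(ctrl.get_obs()['wrist_force'],ctrl.get_obs()['torque'])
E
```

```text
t 13.55 pos [ 0.5709 -0.0173  0.0463] yhead -0.16712786611602026 xax [ 0.0011  0.0003 -1.    ] q [-0.2384  0.405   1.7392  0.0006  0.9963 -0.0716] F [-12.4018   1.4562  23.3679] op 0.1089976843300217
turn [ 0.0009 -0.0005 -0.001 ] shift mm [-0.0152 -0.2658 -0.0722]
[-11.8426   1.5112  23.6053] [ 0.4561  1.994  -0.0221]
```

View pics/seat.png

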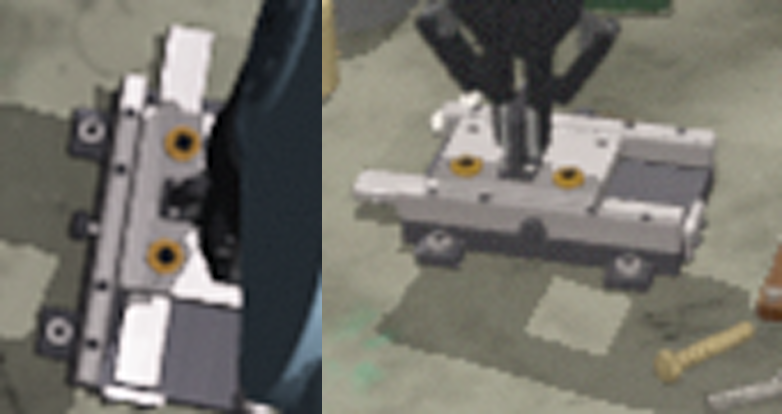

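Emit:
{"method": "servo_tool", "body": {
  "targets": [
    [0, 0, 0, 2.5, -0.3, 0, -1],
    [0, 0, 0, 2.8, -0.6, 0, -1],
    [0, 0, 0, 2.8, -1, 0, -1],
    [0, 0, 0, 2.8, -1, 0, -1],
    [0, 0, 0, 2.8, -1, 0, -1],
    [0, 0, 0, 2.8, -1, 0, -1],
    [0, 0, 0, 2.8, -1, 0, -1],
    [0, 0, 0, 2.8, -1, 0, -1]
  ]
}}

```text
time_s: 14.65
eef_pos: [0.5708, -0.0173, 0.0462]
eef_rot: [0.457, 0.541, 0.456, -0.539]
wrist_force: [-8.2, 0.3, 21.9]
opening: 0.107
```

```bash
python3 - <<'E'
from fit import *
from rel import *
rel([.5706,-.0172,.0463],-.168)
import cv2
c=ctrl.camera('side')['pixels'];cv2.imwrite('pics/side7.png',c)
d=ctrl.camera('top')['pixels'];cv2.imwrite('pics/top7.png',d)
cv2.imwrite('pics/seat7.png',np.hstack([cv2.resize(d[140:195,390:425],None,fx=9,fy=9,interpolation=2),cv2.resize(c[125:180,235:285],None,fx=9,fy=9,interpolation=2)]))
E
```

```text
t 14.65 pos [ 0.5708 -0.0173  0.0462] yhead -0.1669919445480876 xax [ 0.0028 -0.0001 -1.    ] q [-0.2384  0.404   1.7408  0.0006  0.9941 -0.0717] F [-8.1952  0.3042 21.9415] op 0.10747574789502014
turn [ 0.001  -0.0003 -0.0028] shift mm [-0.0538 -0.2344 -0.0723]
```

View pics/seat7.png

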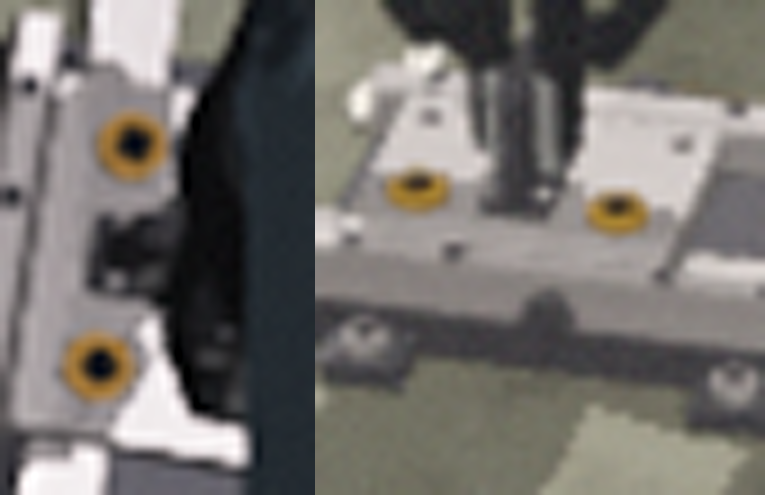

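```bash
python3 - <<'E'
from fit import *
np.set_printoptions(precision=4,suppress=True)
A=[(px('top',134,145,390,140,9),(34,18.5,23)),(px('top',99,365,390,140,9),(-34,18.5,23))]
B=[(px('side',418-315,186,235,125,9),(34,18.5,23)),(px('side',617-315,209,235,125,9),(-34,18.5,23))]
for O,j in((A,[.5483,-.0146]),(B,[.5451,-.011])):
    x,r=fit(O,[.57,-.017,0,-.17],.02);d=x[:2]-j;c,s=np.cos(-.168),np.sin(-.168)
    print(x,r.round(1).tolist(),'in jig',c*d[0]+s*d[1],-s*d[0]+c*d[1])
print(fit(A+B,[.57,-.017,0.02,-.17]))
E
```

```text
[ 0.5704 -0.0185 -0.1712] [[0.0, -0.1], [-0.0, 0.1]] in jig 0.022447986763679807 -0.00019485980450365025
[ 0.5672 -0.0149 -0.1713] [[-0.1, -0.0], [0.1, 0.0]] in jig 0.02241738568666515 -0.0001369340232027427
(array([ 0.5695, -0.0192,  0.0173, -0.1705]), array([[-0.002 ,  0.4746],
       [ 0.0057,  0.54  ],
       [-0.6506, -0.0959],
       [-0.5608, -0.0339]]))
```

Emit:
{"method": "servo_tool", "body": {
  "targets": [
    [0, 0, -0.001, 3, -0.8, 0, -1],
    [0, 0, -0.002, 3.3, -0.8, 0, -1],
    [0, 0, -0.003, 3.5, -0.8, 0, -1],
    [0, 0, -0.003, 3.5, -0.8, 0, -1],
    [0, 0, -0.003, 3.5, -0.8, 0, -1],
    [0, 0, -0.003, 3.5, -0.8, 0, -1],
    [0, 0, -0.003, 3.5, -0.8, 0, -1],
    [0, 0, -0.003, 3.5, -0.8, 0, -1]
  ]
}}

```text
time_s: 15.75
eef_pos: [0.5708, -0.0173, 0.0462]
eef_rot: [0.457, 0.54, 0.456, -0.54]
wrist_force: [-13.5, 2.4, 28.5]
opening: 0.113
```

```bash
python3 - <<'E'
from rel import *
rel([.5706,-.0172,.0463],-.168);print(ctrl.get_obs()['torque'])
E
```

```text
t 15.75 pos [ 0.5708 -0.0173  0.0462] yhead -0.16680335118147024 xax [ 0.001  -0.0001 -1.    ] q [-0.2382  0.4051  1.7393  0.0002  0.9963 -0.0715] F [-13.526    2.3833  28.4563] op 0.11290731570873143
turn [ 0.0012 -0.0001 -0.001 ] shift mm [-0.0756 -0.223  -0.0916]
[ 0.6583  2.0734 -0.0207]
```

```bash
python3 - <<'E'
from bench import ctrl
print(ctrl.hand_in());o=ctrl.get_obs();print(o['time_s'],o['eef_pos'],o['wrist_force'],o['opening'])
E
```

```text
the job is handed in; nothing more can be done
None
the job is handed in; nothing more can be done
```

The grey drill plate is fitted on the index pin and pressed down on the channel floor. The arm still grips the lug and holds the plate down, and I handed the job in at about 15.8 s of the 58 s allowed.

**What I did:** I picked the plate up by its lug, turned it to the jig's direction (bushes over the flat bar) and set it between the rails at jig x = +8 mm. I then slid it along the channel to the pin, which the pictures showed in the +22.5 mm hole, and pressed it down.

**Last checks:**
- **Position:** both cameras put the plate at jig x = 22.4 mm, y = -0.2 mm, in line with the jig to within 0.004 rad.
- **Seating:** the tool stopped at z = 46.2 mm, and the floor predicts 46.3 mm. The height did not change when the downward push rose from 22 N to 28 N, so the plate is on the floor, not the lifters.
- **Grip:** the jaws held at about 0.11 opening, roughly the lug's 10 mm.

**What disagreed:**
- **Camera offset:** the side camera reads about 3 mm off the top camera in world x and y. It is the same for the plate and the jig, so it cancels between them. A height fit from both views put the plate's underside at 17 mm, while the floor is at 20 mm; the same fit read 2 to 2.5 mm low on the jig and on the plate lying on the bench.
- **Sideways force:** about 13 N along world -x remains on the tool. I put it down to the plate bearing on the pin and floor, with some flex in the arm, but my two small corrections did not remove it.
- **Tool tilt:** about 0.001 rad.

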